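# Portion of pickled radish

## Robot

A 6-joint arm with a two-finger parallel gripper is mounted at the origin on the work surface. World frame = base frame: x ahead of the robot, y to its left, z up, the work surface at z = 0. Lengths are in m, angles in degrees, forces in N, time in s.
With the tool pointing down it reaches from about 0.3 to 0.75 m from the base axis. Payload 8.5 kg.
Tool frame: the origin (TCP) lies on the centre line of the jaws, within the pads' length; the fingertips stand 19 mm ahead of it and the grasp point (between the pads) is the TCP; z points along the fingers, x is the direction in which the jaws open and shut, and the axes are right-handed (so a half turn about z gives the same grasp; the last joint's range is limited). The gripper opens to 85 mm and grips with 20 to 120 N. Pads are 22 mm wide; open, the fingers measure 114 mm over their backs; the gripper's body (76 mm by 85 mm) begins 54 mm behind the grasp point. The pads swing forward as they close: fully open they stand 13 mm farther back than shut.
Start: joints at [63.18, 21.807, 74.336, -0, 83.858, -12.336], TCP at [0.138, 0.533, 0.25] pointing down, gripper open.
Joint ranges: [-178.18, 178.18], [-50.72, 133.34], [12.68, 142.11], [-81.47, 261.47], [9.98, 163.14], [-165.26, 165.26]. Speed limits (degrees/s): [136.94, 136.94, 180, 180, 180, 180].

## Interface

Orientations are given as a 3x3 rotation matrix whose columns are the frame's x, y, z axes.
In Python, from rig import env, cams, order gives the robot as it stands.
- The arm moves only by the tool step_arm, never from a script. Its argument "steps" is a list of rows, each an object with "xyz": the shift along the tool's x, y, z normalised to -1 to 1, where 1 is 0.04 m, a list of three; "turn": the turn, a rotation vector about the tool's x, y, z normalised to -1 to 1, where 1 is 0.08 rad, a list of three; "gripper": the gripper command: -1 is shut, 1 is fully open, values between are in proportion. A call has 1 to 20 rows; each row shifts and turns the commanded pose from where the row before left it, along the tool's axes as they then stand; what a row does not reach is not made up. A row lasts 1/12 s, in which the tool goes at most 41.7 mm and 7.16 degrees, less where a joint would pass 70% of its speed; a pose out of reach is approached as far as the arm can. A call with a number of a shift or a turn outside -1 to 1 is refused whole. A call with a gripper value outside its range is refused whole. The fingers move at their own pace and stop on an object; "squeeze" is the grip in N (left out, the last holds). Time passes only in rows, so rows that do not move let the fingers close. It gives the time, the measured TCP pose, the force and the opening at its end, in the units of the state.
- env.observe(): the state, without advancing time (a new reading comes with each control period).
- cams.get_image(name): name is "scene" or "top" or "wrist"; returns (picture, depth): 420x560x3 uint8, red, green, blue; 420x560 float32, m along the optical axis (not along the pixel's ray), 0 where there is no reading.
- cams.camera_info(name): a dict with "fx", "fy", "cx", "cy" (pixels), "k1" (the pictures are not rectified: a ray, as slopes to the right and down, at radius r is drawn at 1 + k1 r^2 times it, then the intrinsics apply), "extrinsics" (4x4, takes a point from camera to world coordinates). Camera axes: x right, y down, z forward; pixel columns grow to the right and rows downward; lengths in m; the calibration is good to about 2 mm. A picture is of the moment at which its call begins: read the wrist's pose just before it. camera_info takes no time and is no camera call; for the wrist camera it gives the pose at the moment of the call.
- order.close_job(): hands the job in, once; it reports no verdict.
The state is a dict: "time_s": time; "q": joint angles; "qvel": joint speeds; "joint_efforts": joint torques, N m; "position": TCP position; "tool_rot": TCP orientation; "ft_force": force on the tool from outside, world axes, zero at the start; "wrist_torque": the same for the moment, N m; "grip_width": finger opening in m.
Only numpy, scipy, OpenCV 4.12 (cv2) and the standard library are available. Lean on these libraries where they do the work, as an engineer would, in place of code of your own. Each camera call takes 0.05 s, during which the arm holds its last target. There are 200 camera calls.

## Task

Serve a portion of pickled radish at the kimbap counter: with the red scoop, scoop up all four yellow radish cubes from their pan and tip them into the white bowl (not the blue one), keeping that bowl upright. Do not touch the cubes with the gripper's fingers; more than one scoop is fine. When all four are in the bowl, set the scoop down standing upright and let go of it.

Things in the scene. Friction and masses are not known exactly. Their poses are not given: they have to be found in the camera images.
- scoop_grip (a point): the red scoop at its upright black handle (22 x 22 mm, top 35 mm above this point). Axes: z up, x from open front to back, y across. The flat underside is 115 mm below this point; thin front lip 85 mm towards -x, back wall's outside 5 mm towards +x. Pan 90 mm long, 84 wide, floor 2.5, sides 36 high, open in front; 180 g. Starts standing on the counter. Cubes slide off once it leans over 25 degrees
- radish_pan: fixed shallow aluminium pan of the yellow cubes: outside 228 mm along its x, 130 along its y, 40 high; inside 220 x 114, floor 4 mm thick. Origin under its centre on the counter. The cubes lie at its -x end (nearer the robot), centres 39 to 83 mm from the middle and within 21 mm of its long axis; the +x half is empty, with room for the scoop. The farther pan of orange carrot is a bystander
- radish1: yellow pickled radish cube 1 of four, 24 mm with rounded edges, 16 g, wet and slippery. Origin at its centre
- radish2: yellow pickled radish cube 2 of four, 24 mm with rounded edges, 16 g, wet and slippery. Origin at its centre
- radish3: yellow pickled radish cube 3 of four, 24 mm with rounded edges, 16 g, wet and slippery. Origin at its centre
- radish4: yellow pickled radish cube 4 of four, 24 mm with rounded edges, 16 g, wet and slippery. Origin at its centre
- white_bowl: the white ceramic bowl, loose, 400 g: rim 156 mm across, 58 mm high. Origin under its centre, on the counter, z up. The blue bowl of the same shape is a bystander
Not all that is in view belongs to the job. What is shaped like the radish1 but turquoise is not meant. Leave any black look-alike of the radish3 alone.

How it is judged:
By the outcome, as a careful person would: the job done as asked, in the order asked, and still so for the second after the job is handed in, with the robot touching nothing.
It also fails if it takes over 64 s, if anything falls off the work surface, if the arm or the gripper's body presses on something with over 40 N, if the wrist force passes 120 N, or if a joint passes its speed limit or range.

## Working session

There is one attempt and no reset: what is moved stays moved. The work goes in short steps, Python scripts to look and compute and a tool call to move; the robot and the scene stay as the last step left them, time stands still between calls to the robot, and variables do not carry over. Pictures are saved under pics/ and viewed, about 8 in all and at most 12, crops included, and the job is handed in when it is done.

Besides the shell and the picture viewer there is one more tool, called after "Call:" by a JSON object that holds its "fn" and its "kwargs", one argument or row to a line. step_arm: Moves the arm, as the interface text tells. Scaled input: -1 to 1 covers 0.04 m each way for a shift and 0.08 rad each way for a turn. Its arguments: {"type":"object","properties":{"steps":{"type":"array"},"squeeze":{"type":"number"}},"required":["steps"]}

```bash
ls; mkdir -p pics; cat > h.py <<'E'
import numpy as np, cv2
from rig import env,cams,order
def grab(n,save=None):
    info=cams.camera_info(n); im,d=cams.get_image(n)
    if save: cv2.imwrite('pics/'+save,im[:,:,::-1])
    return im,d,info
def ray(info,uv):
    K=np.array([[info['fx'],0,info['cx']],[0,info['fy'],info['cy']],[0,0,1.]])
    p=cv2.undistortPoints(np.array(uv,float).reshape(-1,1,2),K,np.array([info['k1'],0,0,0.]))[:,0]
    T=np.array(info['extrinsics']); return T[:3,3], np.c_[p,np.ones(len(p))]@T[:3,:3].T
def onplane(info,uv,z):
    o,r=ray(info,uv); return o+r*((z-o[2])/r[:,2])[:,None]
def atdepth(info,uv,d):
    o,r=ray(info,uv); return o+r*np.asarray(d)[:,None]
def cloud(d,info,mask):
    v,u=np.nonzero(mask&(d>0)); return atdepth(info,np.c_[u,v],d[v,u]),np.c_[u,v]
E
python3 - <<'E'
from h import *
s=env.observe();print(s['time_s'],s['position'],s['grip_width'])
for n in('scene','top'):
    im,d,i=grab(n,n+'1.png');print(n,np.round(i['extrinsics'],3).tolist(),i['fx'],i['k1'])
    np.savez(n+'1.npz',im=im,d=d)
E
```

```text
pics
0.0 [0.1374228  0.53227123 0.24969496] 0.08527919418938831
scene [[-0.379, 0.574, -0.726, 1.161], [0.926, 0.24, -0.293, 0.2], [0.006, -0.783, -0.622, 0.712], [0.0, 0.0, 0.0, 1.0]] 435.0566888618302 0.031181614632219704
top [[0.043, -0.978, 0.202, 0.192], [-0.999, -0.042, 0.012, -0.08], [-0.004, -0.203, -0.979, 1.465], [0.0, 0.0, 0.0, 1.0]] 517.6876283612307 -0.027787638105666097
```

View pics/scene1.png

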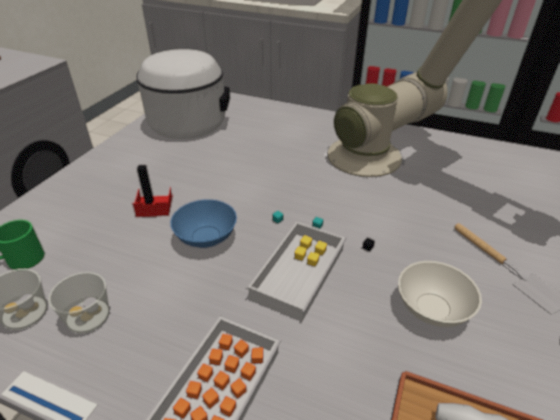

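View pics/top1.png

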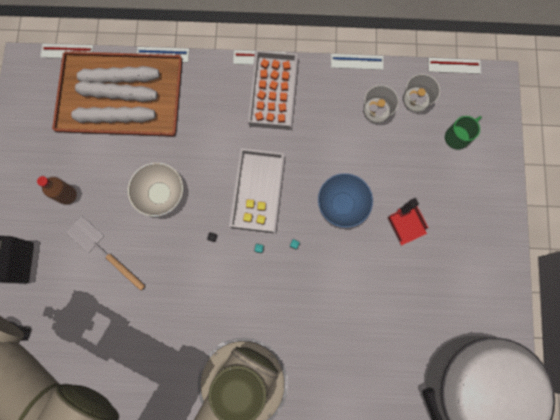

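The scene view shows the scoop at (152,190), the radish pan at (300,262) and the white bowl at (438,295). The top view shows the scoop at (408,222), the pan at (258,190) and the bowl at (156,190). Next I'll measure them.

```bash
python3 - <<'E'
from h import *
D={}
for n in('scene','top'):
    f=np.load(n+'1.npz');D[n]=(f['im'],f['d'],cams.camera_info(n))
def box(m,roi):
    z=np.zeros_like(m);u0,v0,u1,v1=roi;z[v0:v1,u0:u1]=1;return m&z
roi={'scene':dict(sc=(120,160,185,225),pan=(240,220,355,320),bowl=(390,260,485,330)),
     'top':dict(sc=(380,190,440,255),pan=(222,140,295,240),bowl=(120,155,195,225))}
for n in D:
    im,d,i=D[n];h=cv2.cvtColor(im,cv2.COLOR_RGB2HSV);H,S,V=[h[...,k].astype(int) for k in range(3)]
    red=box(((H<8)|(H>172))&(S>150)&(V>80),roi[n]['sc'])
    blk=box((V<50),roi[n]['sc'])
    for nm,m in(('red',red),('blk',blk)):
        P,uv=cloud(d,i,m);print(n,nm,len(P),'min',P.min(0).round(3),'max',P.max(0).round(3),'med',np.median(P,0).round(3))
        if nm=='blk':
            t=P[P[:,2]>P[:,2].max()-.012];print('  top',t.mean(0).round(3))
        low=P[(P[:,2]<.012)]
        if nm=='red':
            print('  floor',len(low),low.mean(0).round(3) if len(low) else '')
            r=cv2.minAreaRect(P[:,:2].astype(np.float32)*1000);print('  rect',np.round(cv2.boxPoints(r)).tolist())
    yel=box((H>20)&(H<34)&(S>130)&(V>100),roi[n]['pan'])
    k,l,st,c=cv2.connectedComponentsWithStats(yel.astype(np.uint8))
    for j in range(1,k):
        if st[j,4]>15:
            P,_=cloud(d,i,l==j);t=P[P[:,2]>P[:,2].max()-.006];print(n,'cube',c[j].round(1),st[j,4],t.mean(0).round(3),P[:,2].max().round(3))
    for nm in('pan','bowl'):
        m=box(np.ones_like(red),roi[n][nm]);P,uv=cloud(d,i,m)
        lo,hi=(.034,.045) if nm=='pan' else (.051,.064)
        t=P[(P[:,2]>lo)&(P[:,2]<hi)];r=cv2.minAreaRect(t[:,:2].astype(np.float32)*1000)
        print(n,nm,len(t),'rect',[np.round(x,1) for x in r],np.round(cv2.boxPoints(r)).tolist(),cv2.minEnclosingCircle(t[:,:2].astype(np.float32)),'zmax',np.percentile(P[:,2],99))
E
```

```text
scene red 594 min [ 0.408 -0.503 -0.002] max [ 0.511 -0.389  0.06 ] med [ 0.486 -0.429  0.023]
  floor 165 [ 0.463 -0.445  0.005]
  rect [[397.0, -429.0], [436.0, -504.0], [520.0, -461.0], [481.0, -385.0]]
scene blk 297 min [ 0.487 -0.432  0.046] max [ 0.504 -0.414  0.151] med [ 0.498 -0.423  0.104]
  top [ 0.496 -0.424  0.146]
scene cube [302.6 247.3] 220 [ 0.473 -0.027  0.027] 0.03
scene cube [316.6 253. ] 227 [0.478 0.008 0.028] 0.032
scene pan 1037 rect [array([534.2, -14.8]), array([131.6, 237.8]), np.float64(85.6)] [[411.0, -71.0], [648.0, -90.0], [658.0, 42.0], [421.0, 60.0]] ((0.5344834327697754, -0.015057467855513096), 0.13467521965503693) zmax 0.040980218957606
scene bowl 680 rect [array([518.7, 269.3]), array([153.7, 154.1]), np.float64(37.1)] [[411.0, 284.0], [504.0, 162.0], [626.0, 254.0], [534.0, 377.0]] ((0.5177604556083679, 0.2701948285102844), 0.07906568050384521) zmax 0.0576681798764968
top red 775 min [ 0.402 -0.499 -0.008] max [ 0.505 -0.39   0.094] med [ 0.454 -0.449  0.003]
  floor 702 [ 0.454 -0.451  0.003]
  rect [[396.0, -425.0], [436.0, -503.0], [515.0, -462.0], [475.0, -385.0]]
top blk 89 min [ 0.477 -0.435  0.063] max [ 0.496 -0.414  0.154] med [ 0.484 -0.42   0.123]
  top [ 0.486 -0.425  0.148]
top cube [249.8 203. ] 47 [0.494 0.005 0.031] 0.035
top cube [260.9 205.7] 49 [ 0.488 -0.028  0.03 ] 0.034
top cube [247.4 217. ] 47 [0.451 0.011 0.033] 0.037
top cube [260.5 219.1] 48 [ 0.45  -0.027  0.033] 0.037
top pan 563 rect [array([534.6, -13.9]), array([130.4, 236.4]), np.float64(85.6)] [[412.0, -70.0], [647.0, -88.0], [657.0, 42.0], [422.0, 60.0]] ((0.5345308780670166, -0.014882275834679604), 0.13366639614105225) zmax 0.043995301457075746
top bowl 382 rect [array([518. , 270.9]), array([154.7, 153.6]), np.float64(45.5)] [[409.0, 270.0], [519.0, 162.0], [627.0, 272.0], [517.0, 380.0]] ((0.5183185338973999, 0.27156758308410645), 0.078447125852108) zmax 0.06031034955612822
```

```bash
cat >> h.py <<'E'
from scipy.linalg import logm,expm
from scipy.spatial.transform import Rotation as Ro
def Rt(yaw,pitch=0,off=0):
    """tool rotation: scoop frame yaw(deg), pitch>0 = front lip down; tool x = scoop x, z down (off=180: tool x = -scoop x)"""
    return (Ro.from_euler('z',yaw,degrees=True)*Ro.from_euler('y',-pitch,degrees=True)*Ro.from_euler('x',180,degrees=True)*Ro.from_euler('z',off,degrees=True)).as_matrix()
def plan(p,R,n,start=None):
    s=env.observe();A=np.eye(4);A[:3,:3]=s['tool_rot'];A[:3,3]=s['position']
    if start is not None:A[:3,:3],A[:3,3]=start[1],start[0]
    B=np.eye(4);B[:3,:3]=R;B[:3,3]=p
    T=expm(np.real(logm(np.linalg.inv(A)@B))/n)
    print('rows',n,'xyz',np.round(T[:3,3]/.04,3).tolist(),'turn',np.round(Ro.from_matrix(T[:3,:3]).as_rotvec()/.08,3).tolist())
    for k in(.25,.5,.75):
        X=A@np.linalg.matrix_power(T,int(round(k*n)));print('  via',X[:3,3].round(3))
def st():
    s=env.observe();print('t',round(s['time_s'],2),'p',np.round(s['position'],4),'w',round(s['grip_width'],4),'F',np.round(s['ft_force'],1),'M',np.round(s['wrist_torque'],2),'q',np.round(s['q'],1))
    e=(Ro.from_euler('x',180,degrees=True)) 
    print(np.round(s['tool_rot'],3).tolist())
E
python3 - <<'E'
from h import *
st()
for off in(0,180): plan([.465,-.44,.27],Rt(27.4,0,off),34)
E
```

```text
t 0.1 p [0.1375 0.5323 0.2498] w 0.0852 F [0.3 0.4 0.7] M [-0.03 -0.   -0.05] q [ 63.2  21.8  74.4  -0.   83.9 -12.3]
[[0.25, 0.968, -0.001], [0.968, -0.25, -0.001], [-0.001, -0.0, -1.0]]
rows 34 xyz [-0.429, 0.648, -0.015] turn [0.0, 0.0, 0.309]
  via [0.287 0.334 0.255]
  via [0.405 0.081 0.26 ]
  via [ 0.464 -0.192  0.265]
rows 34 xyz [-0.816, -0.488, -0.014] turn [-0.001, 0.0, -0.846]
  via [-0.021  0.277  0.255]
  via [-0.014 -0.06   0.26 ]
  via [ 0.184 -0.332  0.265]
```

Call:
{"fn": "step_arm", "kwargs": {
  "steps": [
    {"xyz": [-0.43,0.65,-0.015],"turn": [0,0,0.31],"gripper": 1},
    {"xyz": [-0.43,0.65,-0.015],"turn": [0,0,0.31],"gripper": 1},
    {"xyz": [-0.43,0.65,-0.015],"turn": [0,0,0.31],"gripper": 1},
    {"xyz": [-0.43,0.65,-0.015],"turn": [0,0,0.31],"gripper": 1},
    {"xyz": [-0.43,0.65,-0.015],"turn": [0,0,0.31],"gripper": 1},
    {"xyz": [-0.43,0.65,-0.015],"turn": [0,0,0.31],"gripper": 1},
    {"xyz": [-0.43,0.65,-0.015],"turn": [0,0,0.31],"gripper": 1},
    {"xyz": [-0.43,0.65,-0.015],"turn": [0,0,0.31],"gripper": 1},
    {"xyz": [-0.43,0.65,-0.015],"turn": [0,0,0.31],"gripper": 1},
    {"xyz": [-0.43,0.65,-0.015],"turn": [0,0,0.31],"gripper": 1},
    {"xyz": [-0.43,0.65,-0.015],"turn": [0,0,0.31],"gripper": 1},
    {"xyz": [-0.43,0.65,-0.015],"turn": [0,0,0.31],"gripper": 1},
    {"xyz": [-0.43,0.65,-0.015],"turn": [0,0,0.31],"gripper": 1},
    {"xyz": [-0.43,0.65,-0.015],"turn": [0,0,0.31],"gripper": 1},
    {"xyz": [-0.43,0.65,-0.015],"turn": [0,0,0.31],"gripper": 1},
    {"xyz": [-0.43,0.65,-0.015],"turn": [0,0,0.31],"gripper": 1},
    {"xyz": [-0.43,0.65,-0.015],"turn": [0,0,0.31],"gripper": 1}
  ]
}}

```text
time_s: 1.52
position: [0.406, 0.0785, 0.2604]
tool_rot: [[0.625, 0.78, -0.0], [0.78, -0.625, 0.0], [-0.0, -0.0, -1.0]]
ft_force: [1.1, 0.1, 0.1]
grip_width: 0.0855
```

Call:
{"fn": "step_arm", "kwargs": {
  "steps": [
    {"xyz": [-0.43,0.65,-0.015],"turn": [0,0,0.31],"gripper": 1},
    {"xyz": [-0.43,0.65,-0.015],"turn": [0,0,0.31],"gripper": 1},
    {"xyz": [-0.43,0.65,-0.015],"turn": [0,0,0.31],"gripper": 1},
    {"xyz": [-0.43,0.65,-0.015],"turn": [0,0,0.31],"gripper": 1},
    {"xyz": [-0.43,0.65,-0.015],"turn": [0,0,0.31],"gripper": 1},
    {"xyz": [-0.43,0.65,-0.015],"turn": [0,0,0.31],"gripper": 1},
    {"xyz": [-0.43,0.65,-0.015],"turn": [0,0,0.31],"gripper": 1},
    {"xyz": [-0.43,0.65,-0.015],"turn": [0,0,0.31],"gripper": 1},
    {"xyz": [-0.43,0.65,-0.015],"turn": [0,0,0.31],"gripper": 1},
    {"xyz": [-0.43,0.65,-0.015],"turn": [0,0,0.31],"gripper": 1},
    {"xyz": [-0.43,0.65,-0.015],"turn": [0,0,0.31],"gripper": 1},
    {"xyz": [-0.43,0.65,-0.015],"turn": [0,0,0.31],"gripper": 1},
    {"xyz": [-0.43,0.65,-0.015],"turn": [0,0,0.31],"gripper": 1},
    {"xyz": [-0.43,0.65,-0.015],"turn": [0,0,0.31],"gripper": 1},
    {"xyz": [-0.43,0.65,-0.015],"turn": [0,0,0.31],"gripper": 1},
    {"xyz": [-0.43,0.65,-0.015],"turn": [0,0,0.31],"gripper": 1},
    {"xyz": [-0.43,0.65,-0.015],"turn": [0,0,0.31],"gripper": 1},
    {"xyz": [0,0,0],"turn": [0,0,0],"gripper": 1},
    {"xyz": [0,0,0],"turn": [0,0,0],"gripper": 1}
  ]
}}

```text
time_s: 3.1
position: [0.4649, -0.4439, 0.2695]
tool_rot: [[0.89, 0.455, -0.001], [0.455, -0.89, 0.002], [-0.0, -0.002, -1.0]]
ft_force: [0.5, 1.6, 0.6]
grip_width: 0.0854
```

```bash
python3 - <<'E'
from h import *
st()
im,d,i=grab('wrist','wrist1.png');np.savez('wrist1.npz',im=im,d=d,T=i['extrinsics'])
print(np.round(i['extrinsics'],3).tolist())
h=cv2.cvtColor(im,cv2.COLOR_RGB2HSV);H,S,V=[h[...,k].astype(int) for k in range(3)]
red=((H<8)|(H>172))&(S>150)&(V>60)
P,uv=cloud(d,i,red);print(len(P),P.min(0).round(3),P.max(0).round(3))
P=P[P[:,2]<.02]
r=cv2.minAreaRect(P[:,:2].astype(np.float32)*1000);print(r,np.round(cv2.boxPoints(r)).tolist())
blk=(V<60);P,uv=cloud(d,i,blk)
g=(P[:,2]>.135)&(P[:,2]<.16)&(np.hypot(P[:,0]-.49,P[:,1]+.425)<.04);t=P[g]
print(len(t),t.mean(0),cv2.minAreaRect(t[:,:2].astype(np.float32)*1000))
E
```

```text
t 3.1 p [ 0.4649 -0.4439  0.2695] w 0.0854 F [0.5 1.6 0.6] M [ 0.    0.03 -0.02] q [-54.2  31.   55.8   0.   93.4 -81.3]
[[0.89, 0.455, -0.001], [0.455, -0.89, 0.002], [-0.0, -0.002, -1.0]]
[[0.89, 0.439, 0.119, 0.435], [0.455, -0.86, -0.23, -0.386], [0.001, 0.259, -0.966, 0.393], [0.0, 0.0, 0.0, 1.0]]
5967 [ 0.396 -0.504 -0.001] [ 0.505 -0.391  0.148]
((452.9720458984375, -449.0320129394531), (86.73570251464844, 82.74927520751953), 26.995275497436523) [[396.0, -432.0], [433.0, -506.0], [510.0, -466.0], [473.0, -392.0]]
939 [ 0.48746174 -0.42893562  0.14808111] ((488.8121643066406, -430.01702880859375), (22.148601531982422, 22.282238006591797), 27.11578941345215)
```

View pics/wrist1.png

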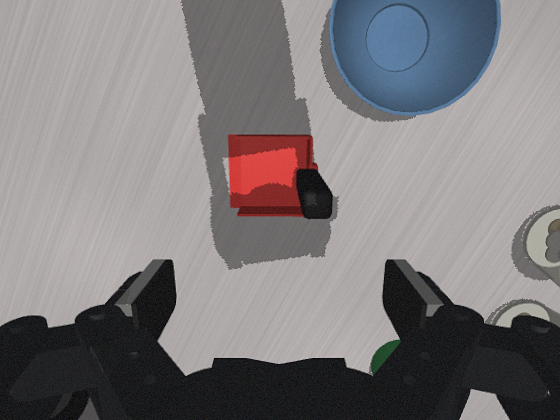

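The wrist view shows the scoop clearly, with the handle top at (315,195). Its measured top is 22x22 mm at z 0.148, centred at (0.489,-0.430), which matches the given sizes. I'll grasp it there.

Call:
{"fn": "step_arm", "kwargs": {
  "steps": [
    {"xyz": [0.35,-0.02,0],"turn": [0,0,0],"gripper": 1},
    {"xyz": [0.35,-0.02,0.5],"turn": [0,0,0],"gripper": 1},
    {"xyz": [0,0,0.7],"turn": [0,0,0],"gripper": 1},
    {"xyz": [0,0,0.7],"turn": [0,0,0],"gripper": 1},
    {"xyz": [0,0,0.7],"turn": [0,0,0],"gripper": 1},
    {"xyz": [0,0,0.7],"turn": [0,0,0],"gripper": 1},
    {"xyz": [0,0,0.56],"turn": [0,0,0],"gripper": 1},
    {"xyz": [0,0,0],"turn": [0,0,0],"gripper": 1},
    {"xyz": [0,0,0],"turn": [0,0,0],"gripper": -1},
    {"xyz": [0,0,0],"turn": [0,0,0],"gripper": -1},
    {"xyz": [0,0,0],"turn": [0,0,0],"gripper": -1},
    {"xyz": [0,0,0],"turn": [0,0,0],"gripper": -1},
    {"xyz": [0,0,0],"turn": [0,0,0],"gripper": -1},
    {"xyz": [0,0,0],"turn": [0,0,0],"gripper": -1},
    {"xyz": [0,0,0],"turn": [0,0,0],"gripper": -1},
    {"xyz": [0,0,0],"turn": [0,0,0],"gripper": -1}
  ],
  "squeeze": 90
}}

```text
time_s: 4.48
position: [0.4898, -0.429, 0.1176]
tool_rot: [[0.889, 0.457, 0.001], [0.457, -0.889, -0.002], [0.0, 0.002, -1.0]]
ft_force: [-0.3, 0.9, 5.9]
grip_width: 0.0209
```

Call:
{"fn": "step_arm", "kwargs": {
  "steps": [
    {"xyz": [0,0,-0.3],"turn": [0,0,0],"gripper": -1},
    {"xyz": [0,0,-0.6],"turn": [0,0,0],"gripper": -1},
    {"xyz": [0,0,-0.6],"turn": [0,0,0],"gripper": -1},
    {"xyz": [0,0,-0.6],"turn": [0,0,0],"gripper": -1},
    {"xyz": [0,0,-0.5],"turn": [0,0,0],"gripper": -1},
    {"xyz": [0,0,0],"turn": [0,0,0],"gripper": -1}
  ]
}}

```text
time_s: 4.98
position: [0.4904, -0.4293, 0.2247]
tool_rot: [[0.889, 0.457, 0.005], [0.457, -0.889, -0.006], [0.002, 0.007, -1.0]]
ft_force: [-0.1, 0.1, -1.4]
grip_width: 0.0209
```

```bash
python3 - <<'E'
from h import *
st()
plan([.625,-.0215,.215],Rt(-4.4),18)
E
```

```text
t 4.98 p [ 0.4904 -0.4293  0.2247] w 0.0209 F [-0.1  0.1 -1.4] M [-0.06 -0.02 -0.03] q [-51.6  33.1  59.3   0.   87.3 -78.8]
[[0.889, 0.457, 0.005], [0.457, -0.889, -0.006], [0.002, 0.007, -1.0]]
rows 18 xyz [0.307, -0.52, 0.012] turn [0.005, -0.002, 0.383]
  via [ 0.5   -0.333  0.222]
  via [ 0.529 -0.216  0.22 ]
  via [ 0.576 -0.105  0.217]
```

Call:
{"fn": "step_arm", "kwargs": {
  "steps": [
    {"xyz": [0.31,-0.52,0.01],"turn": [0,0,0.38],"gripper": -1},
    {"xyz": [0.31,-0.52,0.01],"turn": [0,0,0.38],"gripper": -1},
    {"xyz": [0.31,-0.52,0.01],"turn": [0,0,0.38],"gripper": -1},
    {"xyz": [0.31,-0.52,0.01],"turn": [0,0,0.38],"gripper": -1},
    {"xyz": [0.31,-0.52,0.01],"turn": [0,0,0.38],"gripper": -1},
    {"xyz": [0.31,-0.52,0.01],"turn": [0,0,0.38],"gripper": -1},
    {"xyz": [0.31,-0.52,0.01],"turn": [0,0,0.38],"gripper": -1},
    {"xyz": [0.31,-0.52,0.01],"turn": [0,0,0.38],"gripper": -1},
    {"xyz": [0.31,-0.52,0.01],"turn": [0,0,0.38],"gripper": -1},
    {"xyz": [0.31,-0.52,0.01],"turn": [0,0,0.38],"gripper": -1},
    {"xyz": [0.31,-0.52,0.01],"turn": [0,0,0.38],"gripper": -1},
    {"xyz": [0.31,-0.52,0.01],"turn": [0,0,0.38],"gripper": -1},
    {"xyz": [0.31,-0.52,0.01],"turn": [0,0,0.38],"gripper": -1},
    {"xyz": [0.31,-0.52,0.01],"turn": [0,0,0.38],"gripper": -1},
    {"xyz": [0.31,-0.52,0.01],"turn": [0,0,0.38],"gripper": -1},
    {"xyz": [0.31,-0.52,0.01],"turn": [0,0,0.38],"gripper": -1},
    {"xyz": [0.31,-0.52,0.01],"turn": [0,0,0.38],"gripper": -1},
    {"xyz": [0.31,-0.52,0.01],"turn": [0,0,0.38],"gripper": -1},
    {"xyz": [0,0,0],"turn": [0,0,0],"gripper": -1},
    {"xyz": [0,0,0],"turn": [0,0,0],"gripper": -1}
  ]
}}

```text
time_s: 6.65
position: [0.6254, -0.019, 0.2116]
tool_rot: [[0.998, -0.07, -0.002], [-0.07, -0.998, 0.0], [-0.002, -0.0, -1.0]]
ft_force: [0.5, -0.5, -2.2]
grip_width: 0.0207
```

```bash
python3 - <<'E'
from h import *
st()
im,d,i=grab('wrist');a,da,ia=grab('scene')
cv2.imwrite('pics/c2.png',np.hstack([cv2.resize(im,(400,300)),cv2.resize(a[180:330,230:430],(400,300))])[:,:,::-1])
h=cv2.cvtColor(im,cv2.COLOR_RGB2HSV);H,S,V=[h[...,k].astype(int) for k in range(3)]
P,_=cloud(d,i,((H<8)|(H>172))&(S>150)&(V>60));print('red',len(P),P.min(0).round(3),P.max(0).round(3))
P=P[P[:,2]<.125];r=cv2.minAreaRect(P[:,:2].astype(np.float32)*1000);print(r,np.percentile(P[:,2],[2,25,50]).round(4))
P,_=cloud(d,i,(H>20)&(H<34)&(S>130)&(V>100));print('yel',len(P),P.min(0).round(3) if len(P) else 0,P.max(0).round(3) if len(P) else 0)
# pan rim
v,u=np.nonzero(d>0);P=atdepth(i,np.c_[u,v],d[v,u]);t=P[(P[:,2]>.035)&(P[:,2]<.045)&(abs(P[:,0]-.53)<.14)&(abs(P[:,1]+.015)<.09)]
if len(t)>20: r=cv2.minAreaRect(t[:,:2].astype(np.float32)*1000);print('pan',len(t),r,np.round(cv2.boxPoints(r)).tolist())
E
```

```text
t 6.65 p [ 0.6254 -0.019   0.2116] w 0.0207 F [ 0.5 -0.5 -2.2] M [ 0.03 -0.03 -0.01] q [-12.6  31.1  65.1  -0.   84.   -8.5]
[[0.998, -0.07, -0.002], [-0.07, -0.998, 0.0], [-0.002, -0.0, -1.0]]
red 13418 [ 0.537 -0.068  0.008] [0.865 0.027 0.232]
((702.41845703125, -20.001754760742188), (83.53236389160156, 327.8861389160156), 87.81442260742188) [0.0945 0.0958 0.0964]
yel 3299 [ 0.439 -0.041  0.006] [0.508 0.022 0.03 ]
pan 5213 ((532.9061279296875, -14.951583862304688), (130.875732421875, 235.0438995361328), 85.51871490478516) [[411.0, -71.0], [645.0, -89.0], [655.0, 41.0], [421.0, 59.0]]
```

View pics/c2.png

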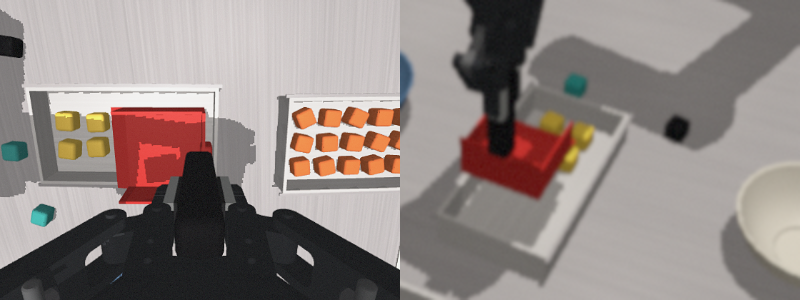

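Both views show the scoop hanging level over the empty half of the pan, about 3 mm off the pan's axis. The cubes are undisturbed at around (80,135) in the left picture. Next I lower the scoop.

Call:
{"fn": "step_arm", "kwargs": {
  "steps": [
    {"xyz": [0,0.07,0.3],"turn": [0,0,0.1],"gripper": -1},
    {"xyz": [0,0,0.5],"turn": [0,0,0],"gripper": -1},
    {"xyz": [0,0,0.5],"turn": [0,0,0],"gripper": -1},
    {"xyz": [0,0,0.4],"turn": [0,0,0],"gripper": -1},
    {"xyz": [0,0,0.3],"turn": [0,0,0],"gripper": -1},
    {"xyz": [0,0,0.15],"turn": [0,0,0],"gripper": -1},
    {"xyz": [0,0,0.08],"turn": [0,0,0],"gripper": -1},
    {"xyz": [0,0,0],"turn": [0,0,0],"gripper": -1},
    {"xyz": [0,0,0],"turn": [0,0,0],"gripper": -1}
  ]
}}

```text
time_s: 7.5
position: [0.6255, -0.0232, 0.1246]
tool_rot: [[0.997, -0.081, 0.001], [-0.081, -0.997, -0.0], [0.001, 0.0, -1.0]]
ft_force: [0.6, -0.8, -2.4]
grip_width: 0.0209
```

Call:
{"fn": "step_arm", "kwargs": {
  "steps": [
    {"xyz": [0,0,0.03],"turn": [0,0.22,0],"gripper": -1},
    {"xyz": [0,0,0.03],"turn": [0,0,0],"gripper": -1},
    {"xyz": [0,0,0],"turn": [0,0,0],"gripper": -1}
  ]
}}

```text
time_s: 7.75
position: [0.6256, -0.023, 0.1227]
tool_rot: [[0.997, -0.08, 0.019], [-0.08, -0.997, -0.002], [0.019, 0.0, -1.0]]
ft_force: [0.5, -0.8, 2.6]
grip_width: 0.0212
```

Call:
{"fn": "step_arm", "kwargs": {
  "steps": [
    {"xyz": [-0.125,0,-0.0024],"turn": [0,0,0],"gripper": -1},
    {"xyz": [-0.125,0,-0.0024],"turn": [0,0,0],"gripper": -1},
    {"xyz": [-0.125,0,-0.0024],"turn": [0,0,0],"gripper": -1},
    {"xyz": [-0.125,0,-0.0024],"turn": [0,0,0],"gripper": -1},
    {"xyz": [-0.125,0,-0.0024],"turn": [0,0,0],"gripper": -1},
    {"xyz": [-0.125,0,-0.0024],"turn": [0,0,0],"gripper": -1},
    {"xyz": [-0.125,0,-0.0024],"turn": [0,0,0],"gripper": -1},
    {"xyz": [-0.125,0,-0.0024],"turn": [0,0,0],"gripper": -1},
    {"xyz": [-0.125,0,-0.0024],"turn": [0,0,0],"gripper": -1},
    {"xyz": [-0.125,0,-0.0024],"turn": [0,0,0],"gripper": -1},
    {"xyz": [-0.125,0,-0.0024],"turn": [0,0,0],"gripper": -1},
    {"xyz": [-0.125,0,-0.0024],"turn": [0,0,0],"gripper": -1},
    {"xyz": [-0.125,0,-0.0024],"turn": [0,0,0],"gripper": -1},
    {"xyz": [-0.125,0,-0.0024],"turn": [0,0,0],"gripper": -1},
    {"xyz": [-0.125,0,-0.0024],"turn": [0,0,0],"gripper": -1},
    {"xyz": [-0.125,0,-0.0024],"turn": [0,0,0],"gripper": -1}
  ]
}}

```text
time_s: 9.08
position: [0.5458, -0.0165, 0.1227]
tool_rot: [[0.997, -0.08, 0.02], [-0.08, -0.997, -0.002], [0.02, 0.0, -1.0]]
ft_force: [0.7, 0.3, 5.6]
grip_width: 0.0209
```

Call:
{"fn": "step_arm", "kwargs": {
  "steps": [
    {"xyz": [-0.1,0,-0.002],"turn": [0,0,0],"gripper": -1},
    {"xyz": [-0.1,0,-0.002],"turn": [0,0,0],"gripper": -1},
    {"xyz": [-0.1,0,-0.002],"turn": [0,0,0],"gripper": -1},
    {"xyz": [-0.1,0,-0.002],"turn": [0,0,0],"gripper": -1},
    {"xyz": [-0.1,0,-0.002],"turn": [0,0,0],"gripper": -1},
    {"xyz": [-0.1,0,-0.002],"turn": [0,0,0],"gripper": -1},
    {"xyz": [-0.1,0,-0.002],"turn": [0,0,0],"gripper": -1}
  ]
}}

```text
time_s: 9.67
position: [0.518, -0.0142, 0.1227]
tool_rot: [[0.997, -0.08, 0.02], [-0.08, -0.997, -0.002], [0.02, 0.001, -1.0]]
ft_force: [2.8, -0.9, 5.4]
grip_width: 0.0209
```

```bash
python3 - <<'E'
from h import *
st()
im,d,i=grab('wrist');a,da,ia=grab('scene')
cv2.imwrite('pics/c3.png',np.hstack([cv2.resize(im[60:330,0:360],(400,300)),cv2.resize(a[180:330,230:430],(400,300))])[:,:,::-1])
h=cv2.cvtColor(im,cv2.COLOR_RGB2HSV);H,S,V=[h[...,k].astype(int) for k in range(3)]
P,_=cloud(d,i,(H>20)&(H<34)&(S>130)&(V>80));print('yel',len(P),np.percentile(P,[1,50,99],axis=0).round(3))
E
```

```text
t 9.67 p [ 0.518  -0.0142  0.1227] w 0.0209 F [ 2.8 -0.9  5.4] M [-0.07 -0.   -0.02] q [-14.8  25.9  91.3   0.2  61.7 -10.3]
[[0.997, -0.08, 0.02], [-0.08, -0.997, -0.002], [0.02, 0.001, -1.0]]
yel 5681 [[ 0.425 -0.037  0.013]
 [ 0.45  -0.002  0.029]
 [ 0.473  0.023  0.032]]
```

View pics/c3.png

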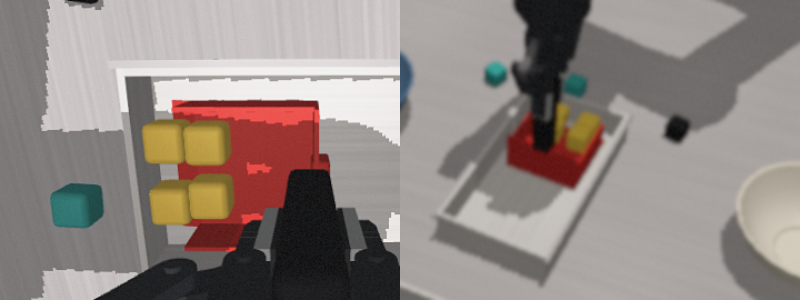

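The wrist view shows the rear cubes already on the scoop. The front ones, at about (168,170), are against the end wall. I'll push the last millimetres.

Call:
{"fn": "step_arm", "kwargs": {
  "steps": [
    {"xyz": [-0.07,0,-0.0014],"turn": [0,0,0],"gripper": -1},
    {"xyz": [-0.07,0,-0.0014],"turn": [0,0,0],"gripper": -1},
    {"xyz": [-0.05,0,-0.001],"turn": [0,0,0],"gripper": -1},
    {"xyz": [0,0,0],"turn": [0,0,0],"gripper": -1}
  ]
}}

```text
time_s: 10.1
position: [0.5103, -0.0136, 0.1225]
tool_rot: [[0.997, -0.08, 0.019], [-0.08, -0.997, -0.002], [0.019, 0.0, -1.0]]
ft_force: [1.7, -0.4, 7.4]
grip_width: 0.0209
```

Call:
{"fn": "step_arm", "kwargs": {
  "steps": [
    {"xyz": [-0.04,0,-0.0008],"turn": [0,0,0],"gripper": -1},
    {"xyz": [-0.04,0,-0.0008],"turn": [0,0,0],"gripper": -1},
    {"xyz": [0,0,0],"turn": [0,0,0],"gripper": -1}
  ]
}}

```text
time_s: 10.35
position: [0.5073, -0.0134, 0.1226]
tool_rot: [[0.997, -0.08, 0.02], [-0.08, -0.997, -0.002], [0.02, 0.0, -1.0]]
ft_force: [0.9, 0.5, 6.6]
grip_width: 0.0212
```

Call:
{"fn": "step_arm", "kwargs": {
  "steps": [
    {"xyz": [-0.05,0,-0.001],"turn": [0,0,0],"gripper": -1},
    {"xyz": [0,0,0],"turn": [0,0,0],"gripper": -1}
  ]
}}

```text
time_s: 10.52
position: [0.5061, -0.0133, 0.1229]
tool_rot: [[0.997, -0.08, 0.022], [-0.08, -0.997, -0.002], [0.022, 0.001, -1.0]]
ft_force: [2.9, -0.3, 6.7]
grip_width: 0.021
```

```bash
python3 - <<'E'
from h import *
st()
im,d,i=grab('wrist')
cv2.imwrite('pics/c4.png',cv2.resize(im[60:330,0:360],(720,540))[:,:,::-1])
E
```

```text
t 10.52 p [ 0.5061 -0.0133  0.1229] w 0.021 F [ 2.9 -0.3  6.7] M [-0.04 -0.35  0.06] q [-15.   24.9  93.2   0.2  60.7 -10.5]
[[0.997, -0.08, 0.022], [-0.08, -0.997, -0.002], [0.022, 0.001, -1.0]]
```

View pics/c4.png

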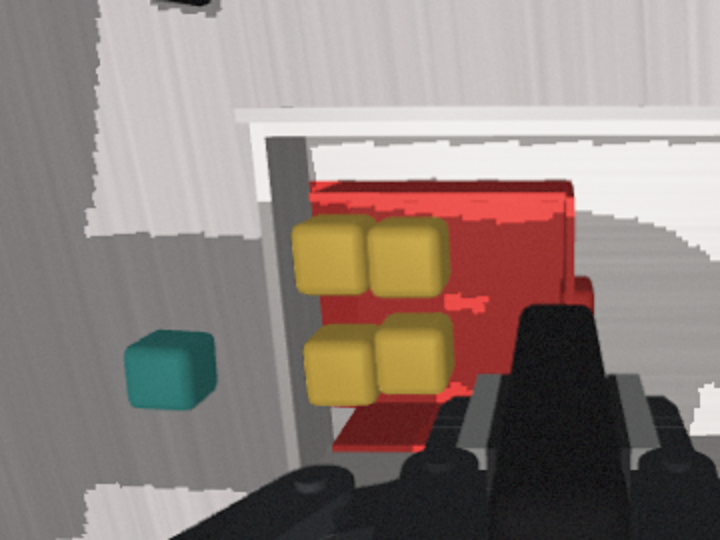

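All four cubes sit on the scoop floor and the lip is at the end wall. The wrist torque shows the wall contact too. I'll tilt back about the rear bottom edge.

Call:
{"fn": "step_arm", "kwargs": {
  "steps": [
    {"xyz": [0.12,0,-0.025],"turn": [0,-0.5,0],"gripper": -1},
    {"xyz": [0.12,0,-0.015],"turn": [0,-0.5,0],"gripper": -1},
    {"xyz": [0.12,0,-0.005],"turn": [0,-0.5,0],"gripper": -1},
    {"xyz": [0.12,0,-0.005],"turn": [0,-0.5,0],"gripper": -1},
    {"xyz": [0.12,0,-0.005],"turn": [0,-0.5,0],"gripper": -1},
    {"xyz": [0.12,0,-0.005],"turn": [0,-0.5,0],"gripper": -1},
    {"xyz": [0.12,0,-0.005],"turn": [0,-0.5,0],"gripper": -1},
    {"xyz": [0.06,0,-0.005],"turn": [0,-0.25,0],"gripper": -1},
    {"xyz": [0,0,0],"turn": [0,0,0],"gripper": -1}
  ]
}}

```text
time_s: 11.32
position: [0.541, -0.016, 0.1195]
tool_rot: [[0.957, -0.08, -0.279], [-0.077, -0.997, 0.023], [-0.28, -0.0, -0.96]]
ft_force: [0.0, -0.6, -2.9]
grip_width: 0.0209
```

```bash
python3 - <<'E'
from h import *
st()
p=env.observe()['position']
plan(p+[0.01,0,.11],Rt(-4.5,-12),12)
E
```

```text
t 11.32 p [ 0.541  -0.016   0.1195] w 0.0209 F [ 0.  -0.6 -2.9] M [-0.01 -0.34  0.03] q [-13.2  34.8  76.4  -2.4  85.   -8. ]
[[0.957, -0.08, -0.279], [-0.077, -0.997, 0.023], [-0.28, -0.0, -0.96]]
rows 12 xyz [-0.037, -0.002, -0.227] turn [-0.001, 0.078, -0.002]
  via [ 0.544 -0.016  0.147]
  via [ 0.547 -0.016  0.174]
  via [ 0.549 -0.016  0.202]
```

Call:
{"fn": "step_arm", "kwargs": {
  "steps": [
    {"xyz": [-0.037,0,-0.227],"turn": [0,0.078,0],"gripper": -1},
    {"xyz": [-0.037,0,-0.227],"turn": [0,0.078,0],"gripper": -1},
    {"xyz": [-0.037,0,-0.227],"turn": [0,0.078,0],"gripper": -1},
    {"xyz": [-0.037,0,-0.227],"turn": [0,0.078,0],"gripper": -1},
    {"xyz": [-0.037,0,-0.227],"turn": [0,0.078,0],"gripper": -1},
    {"xyz": [-0.037,0,-0.227],"turn": [0,0.078,0],"gripper": -1},
    {"xyz": [-0.037,0,-0.227],"turn": [0,0.078,0],"gripper": -1},
    {"xyz": [-0.037,0,-0.227],"turn": [0,0.078,0],"gripper": -1},
    {"xyz": [-0.037,0,-0.227],"turn": [0,0.078,0],"gripper": -1},
    {"xyz": [-0.037,0,-0.227],"turn": [0,0.078,0],"gripper": -1},
    {"xyz": [-0.037,0,-0.227],"turn": [0,0.078,0],"gripper": -1},
    {"xyz": [-0.037,0,-0.227],"turn": [0,0.078,0],"gripper": -1},
    {"xyz": [0,0,0],"turn": [0,0,0],"gripper": -1}
  ]
}}

```text
time_s: 12.4
position: [0.5506, -0.0168, 0.2326]
tool_rot: [[0.976, -0.08, -0.202], [-0.079, -0.997, 0.016], [-0.202, 0.001, -0.979]]
ft_force: [0.4, 0.3, -1.9]
grip_width: 0.0211
```

```bash
python3 - <<'E'
from h import *
st()
im,d,i=grab('wrist');a,da,ia=grab('scene')
cv2.imwrite('pics/c5.png',np.hstack([cv2.resize(im[60:330,0:360],(400,300)),cv2.resize(a[150:330,230:470],(400,300))])[:,:,::-1])
th=np.radians(27.5);u=np.array([np.cos(th),np.sin(th)]);b=np.array([.518,.2705])
g=b-u*.035   # hold: lip approx over bowl centre after 50deg tilt
plan([*g,.235],Rt(27.5,-8),20)
E
```

```text
t 12.4 p [ 0.5506 -0.0168  0.2326] w 0.0211 F [ 0.4  0.3 -1.9] M [-0.05 -0.22 -0.04] q [-13.3  27.7  68.4  -1.8  95.5  -8.7]
[[0.976, -0.08, -0.202], [-0.079, -0.997, 0.016], [-0.202, 0.001, -0.979]]
rows 20 xyz [-0.016, -0.352, -0.002] turn [-0.06, 0.041, -0.345]
  via [0.549 0.054 0.232]
  via [0.538 0.123 0.233]
  via [0.517 0.191 0.234]
```

View pics/c5.png

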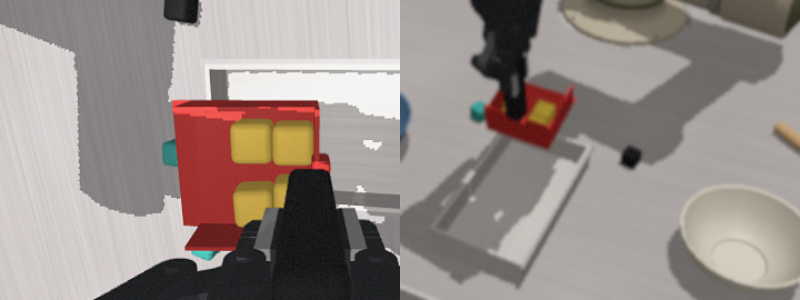

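All four cubes sit at the back of the scoop, around (270,170) in the left picture, and the pan is empty. I'll carry it to the white bowl.

Call:
{"fn": "step_arm", "kwargs": {
  "steps": [
    {"xyz": [-0.008,-0.176,0],"turn": [-0.03,0.02,-0.172],"gripper": -1},
    {"xyz": [-0.016,-0.352,0],"turn": [-0.06,0.04,-0.345],"gripper": -1},
    {"xyz": [-0.016,-0.352,0],"turn": [-0.06,0.04,-0.345],"gripper": -1},
    {"xyz": [-0.016,-0.352,0],"turn": [-0.06,0.04,-0.345],"gripper": -1},
    {"xyz": [-0.016,-0.352,0],"turn": [-0.06,0.04,-0.345],"gripper": -1},
    {"xyz": [-0.016,-0.352,0],"turn": [-0.06,0.04,-0.345],"gripper": -1},
    {"xyz": [-0.016,-0.352,0],"turn": [-0.06,0.04,-0.345],"gripper": -1},
    {"xyz": [-0.016,-0.352,0],"turn": [-0.06,0.04,-0.345],"gripper": -1},
    {"xyz": [-0.016,-0.352,0],"turn": [-0.06,0.04,-0.345],"gripper": -1},
    {"xyz": [-0.016,-0.352,0],"turn": [-0.06,0.04,-0.345],"gripper": -1}
  ]
}}

```text
time_s: 13.33
position: [0.5385, 0.1175, 0.2313]
tool_rot: [[0.967, 0.187, -0.175], [0.185, -0.982, -0.027], [-0.177, -0.006, -0.984]]
ft_force: [-0.1, 0.8, -2.3]
grip_width: 0.0211
```

Call:
{"fn": "step_arm", "kwargs": {
  "steps": [
    {"xyz": [-0.016,-0.352,0],"turn": [-0.06,0.04,-0.345],"gripper": -1},
    {"xyz": [-0.016,-0.352,0],"turn": [-0.06,0.04,-0.345],"gripper": -1},
    {"xyz": [-0.016,-0.352,0],"turn": [-0.06,0.04,-0.345],"gripper": -1},
    {"xyz": [-0.016,-0.352,0],"turn": [-0.06,0.04,-0.345],"gripper": -1},
    {"xyz": [-0.016,-0.352,0],"turn": [-0.06,0.04,-0.345],"gripper": -1},
    {"xyz": [-0.016,-0.352,0],"turn": [-0.06,0.04,-0.345],"gripper": -1},
    {"xyz": [-0.016,-0.352,0],"turn": [-0.06,0.04,-0.345],"gripper": -1},
    {"xyz": [-0.016,-0.352,0],"turn": [-0.06,0.04,-0.345],"gripper": -1},
    {"xyz": [-0.016,-0.352,0],"turn": [-0.06,0.04,-0.345],"gripper": -1},
    {"xyz": [-0.016,-0.352,0],"turn": [-0.06,0.04,-0.345],"gripper": -1},
    {"xyz": [-0.008,-0.176,0],"turn": [-0.03,0.02,-0.172],"gripper": -1},
    {"xyz": [0,0,0],"turn": [0,0,0],"gripper": -1}
  ]
}}

```text
time_s: 14.33
position: [0.4855, 0.2554, 0.2333]
tool_rot: [[0.877, 0.464, -0.127], [0.459, -0.886, -0.064], [-0.142, -0.002, -0.99]]
ft_force: [-1.0, -0.5, -0.6]
grip_width: 0.0213
```

```bash
python3 - <<'E'
from h import *
st()
im,d,i=grab('scene')
h=cv2.cvtColor(im,cv2.COLOR_RGB2HSV)
v,u=np.nonzero(d>0);P=atdepth(i,np.c_[u,v],d[v,u]);t=P[(P[:,2]>.05)&(P[:,2]<.064)&(abs(P[:,0]-.518)<.1)&(abs(P[:,1]-.27)<.1)]
print(len(t),cv2.minEnclosingCircle(t[:,:2].astype(np.float32)))
th=np.radians(27.5);u=np.array([np.cos(th),np.sin(th)]);b=np.array([.518,.2705])
for P in (20,35,50):   # lip at bowl-centre minus few mm, lip height
    a=np.radians(P);lx=-.085*np.cos(a)+.1175*np.sin(a);lz=-.085*np.sin(a)-.1175*np.cos(a)
    print(P,lx,lz,'grip',b+u*(0.012-lx),.058-lz)
def tgt(P,lipu,lipz):
    a=np.radians(P);lx=-.085*np.cos(a)+.1175*np.sin(a);lz=-.085*np.sin(a)-.1175*np.cos(a)
    return np.r_[b+u*(lipu-lx),lipz-lz],Rt(27.5,P)
A=tgt(15,.025,.062);B=tgt(48,.01,.052)
plan(*A,8);plan(*B,14,start=A)
E
```

```text
t 14.33 p [0.4855 0.2554 0.2333] w 0.0213 F [-1.  -0.5 -0.6] M [ 0.09 -0.19  0.03] q [ 16.1  25.9  70.9  -1.5  91.2 -11.5]
[[0.877, 0.464, -0.127], [0.459, -0.886, -0.064], [-0.142, -0.002, -0.99]]
744 ((0.5180385708808899, 0.26951777935028076), 0.0787598192691803)
20 -0.03968650592603615 -0.13948559512502606 grip [0.56384649 0.29436617] 0.19748559512502606
35 -0.002232692493316396 -0.14500436229379546 grip [0.53062455 0.27707193] 0.20300436229379545
50 0.03537327524312406 -0.14064132180328148 grip [0.49726765 0.25970742] 0.19864132180328148
rows 8 xyz [0.349, 0.002, 0.125] turn [-0.002, 0.631, 0.001]
  via [0.51  0.267 0.22 ]
  via [0.534 0.279 0.21 ]
  via [0.56  0.293 0.202]
rows 14 xyz [-0.155, -0.0, -0.083] turn [0.0, 0.514, 0.0]
  via [0.561 0.293 0.202]
  via [0.543 0.283 0.203]
  via [0.524 0.274 0.201]
```

Call:
{"fn": "step_arm", "kwargs": {
  "steps": [
    {"xyz": [0.35,0,0.125],"turn": [0,0.63,0],"gripper": -1},
    {"xyz": [0.35,0,0.125],"turn": [0,0.63,0],"gripper": -1},
    {"xyz": [0.35,0,0.125],"turn": [0,0.63,0],"gripper": -1},
    {"xyz": [0.35,0,0.125],"turn": [0,0.63,0],"gripper": -1},
    {"xyz": [0.35,0,0.125],"turn": [0,0.63,0],"gripper": -1},
    {"xyz": [0.35,0,0.125],"turn": [0,0.63,0],"gripper": -1},
    {"xyz": [0.35,0,0.125],"turn": [0,0.63,0],"gripper": -1},
    {"xyz": [0.35,0,0.125],"turn": [0,0.63,0],"gripper": -1},
    {"xyz": [-0.155,0,-0.083],"turn": [0,0.514,0],"gripper": -1},
    {"xyz": [-0.155,0,-0.083],"turn": [0,0.514,0],"gripper": -1},
    {"xyz": [-0.155,0,-0.083],"turn": [0,0.514,0],"gripper": -1},
    {"xyz": [-0.155,0,-0.083],"turn": [0,0.514,0],"gripper": -1}
  ]
}}

```text
time_s: 15.38
position: [0.5618, 0.2922, 0.2023]
tool_rot: [[0.808, 0.46, 0.367], [0.418, -0.888, 0.191], [0.414, -0.001, -0.91]]
ft_force: [0.7, 1.1, -1.0]
grip_width: 0.0213
```

Call:
{"fn": "step_arm", "kwargs": {
  "steps": [
    {"xyz": [-0.155,0,-0.083],"turn": [0,0.514,0],"gripper": -1},
    {"xyz": [-0.155,0,-0.083],"turn": [0,0.514,0],"gripper": -1},
    {"xyz": [-0.155,0,-0.083],"turn": [0,0.514,0],"gripper": -1},
    {"xyz": [-0.155,0,-0.083],"turn": [0,0.514,0],"gripper": -1},
    {"xyz": [-0.155,0,-0.083],"turn": [0,0.514,0],"gripper": -1},
    {"xyz": [-0.155,0,-0.083],"turn": [0,0.514,0],"gripper": -1},
    {"xyz": [-0.155,0,-0.083],"turn": [0,0.514,0],"gripper": -1},
    {"xyz": [-0.155,0,-0.083],"turn": [0,0.514,0],"gripper": -1},
    {"xyz": [-0.155,0,-0.083],"turn": [0,0.514,0],"gripper": -1},
    {"xyz": [-0.155,0,-0.083],"turn": [0,0.514,0],"gripper": -1},
    {"xyz": [0,0,0],"turn": [0,0,0],"gripper": -1},
    {"xyz": [0,0,0],"turn": [0,0,0],"gripper": -1},
    {"xyz": [0,0,0],"turn": [0,0,0],"gripper": -1},
    {"xyz": [0,0,0],"turn": [0,0,0],"gripper": -1},
    {"xyz": [0,0,0],"turn": [0,0,0],"gripper": -1},
    {"xyz": [0,0,0],"turn": [0,0,0],"gripper": -1}
  ]
}}

```text
time_s: 16.72
position: [0.5031, 0.2638, 0.1955]
tool_rot: [[0.605, 0.465, 0.647], [0.314, -0.886, 0.342], [0.731, -0.004, -0.682]]
ft_force: [0.9, 0.2, -2.8]
grip_width: 0.021
```

```bash
python3 - <<'E'
from h import *
st()
im,d,i=grab('wrist');a,da,ia=grab('scene')
cv2.imwrite('pics/c6.png',np.hstack([cv2.resize(im,(400,300)),cv2.resize(a[190:340,330:530],(400,300))])[:,:,::-1])
s=env.observe();p=s['position']
plan(np.r_[p[:2]+[0,0],.27],Rt(27.5,0),14)
E
```

```text
t 16.72 p [0.5031 0.2638 0.1955] w 0.021 F [ 0.9  0.2 -2.8] M [-0.3   0.5  -0.03] q [ 10.2  16.2 109.3  56.   15.5 -67. ]
[[0.605, 0.465, 0.647], [0.314, -0.886, 0.342], [0.731, -0.004, -0.682]]
rows 14 xyz [0.058, -0.0, -0.124] turn [-0.004, -0.732, 0.001]
  via [0.497 0.261 0.216]
  via [0.496 0.26  0.233]
  via [0.497 0.261 0.249]
```

View pics/c6.png

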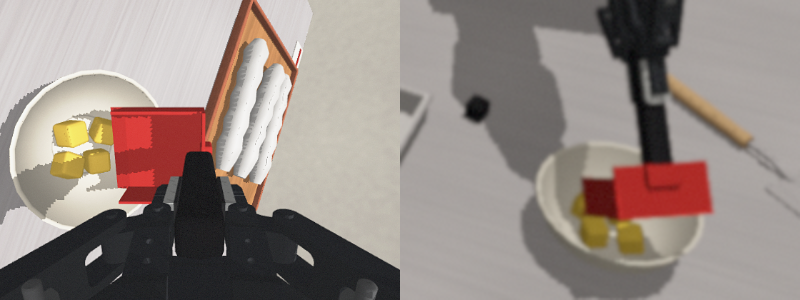

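All four cubes are in the white bowl and the scoop is empty. I'll lift clear, straighten up and return the scoop to its starting spot, which I know is free.

Call:
{"fn": "step_arm", "kwargs": {
  "steps": [
    {"xyz": [0.15,0,-0.14],"turn": [0,0,0],"gripper": -1},
    {"xyz": [0.22,0,-0.2],"turn": [0,0,0],"gripper": -1},
    {"xyz": [0.22,0,-0.2],"turn": [0,0,0],"gripper": -1},
    {"xyz": [0.22,0,-0.2],"turn": [0,0,0],"gripper": -1},
    {"xyz": [0.22,0,-0.2],"turn": [0,0,0],"gripper": -1},
    {"xyz": [0.22,0,-0.2],"turn": [0,0,0],"gripper": -1},
    {"xyz": [0,0,0],"turn": [0,-0.5,0],"gripper": -1},
    {"xyz": [0,0,0],"turn": [0,-0.7,0],"gripper": -1},
    {"xyz": [0,0,0],"turn": [0,-0.7,0],"gripper": -1},
    {"xyz": [0,0,0],"turn": [0,-0.7,0],"gripper": -1},
    {"xyz": [0,0,0],"turn": [0,-0.7,0],"gripper": -1},
    {"xyz": [0,0,0],"turn": [0,-0.7,0],"gripper": -1},
    {"xyz": [0,0,0],"turn": [0,-0.7,0],"gripper": -1},
    {"xyz": [0,0,0],"turn": [0,-0.7,0],"gripper": -1},
    {"xyz": [0,0,0],"turn": [0,-0.7,0],"gripper": -1},
    {"xyz": [0,0,0],"turn": [0,-0.7,0],"gripper": -1},
    {"xyz": [0,0,0],"turn": [0,-0.7,0],"gripper": -1},
    {"xyz": [0,0,0],"turn": [0,-0.7,0],"gripper": -1},
    {"xyz": [0,0,0],"turn": [0,-0.7,0],"gripper": -1},
    {"xyz": [0,0,0],"turn": [0,0,0],"gripper": -1}
  ]
}}

```text
time_s: 18.48
position: [0.5045, 0.2641, 0.2628]
tool_rot: [[0.881, 0.464, 0.093], [0.461, -0.886, 0.052], [0.107, -0.003, -0.994]]
ft_force: [0.2, 0.8, -1.2]
grip_width: 0.0209
```

```bash
python3 - <<'E'
from h import *
st()
A=([.58,-.06,.235],Rt(5))
plan(*A,14);plan([.489,-.43,.20],Rt(27),18,start=A)
E
```

```text
t 18.48 p [0.5045 0.2641 0.2628] w 0.0209 F [ 0.2  0.8 -1.2] M [-0.05  0.07  0.01] q [ 15.1  20.8  74.1   1.5  79.2 -12.8]
[[0.881, 0.464, 0.093], [0.461, -0.886, 0.052], [0.107, -0.003, -0.994]]
rows 14 xyz [-0.045, 0.597, 0.044] turn [-0.022, -0.093, 0.352]
  via [0.539 0.175 0.255]
  via [0.559 0.106 0.249]
  via [0.572 0.035 0.243]
rows 18 xyz [-0.26, 0.465, 0.049] turn [-0.0, 0.0, -0.267]
  via [ 0.548 -0.139  0.227]
  via [ 0.517 -0.241  0.217]
  via [ 0.497 -0.345  0.208]
```

Call:
{"fn": "step_arm", "kwargs": {
  "steps": [
    {"xyz": [-0.045,0.6,0.044],"turn": [-0.022,-0.093,0.35],"gripper": -1},
    {"xyz": [-0.045,0.6,0.044],"turn": [-0.022,-0.093,0.35],"gripper": -1},
    {"xyz": [-0.045,0.6,0.044],"turn": [-0.022,-0.093,0.35],"gripper": -1},
    {"xyz": [-0.045,0.6,0.044],"turn": [-0.022,-0.093,0.35],"gripper": -1},
    {"xyz": [-0.045,0.6,0.044],"turn": [-0.022,-0.093,0.35],"gripper": -1},
    {"xyz": [-0.045,0.6,0.044],"turn": [-0.022,-0.093,0.35],"gripper": -1},
    {"xyz": [-0.045,0.6,0.044],"turn": [-0.022,-0.093,0.35],"gripper": -1},
    {"xyz": [-0.045,0.6,0.044],"turn": [-0.022,-0.093,0.35],"gripper": -1},
    {"xyz": [-0.045,0.6,0.044],"turn": [-0.022,-0.093,0.35],"gripper": -1},
    {"xyz": [-0.045,0.6,0.044],"turn": [-0.022,-0.093,0.35],"gripper": -1},
    {"xyz": [-0.045,0.6,0.044],"turn": [-0.022,-0.093,0.35],"gripper": -1},
    {"xyz": [-0.045,0.6,0.044],"turn": [-0.022,-0.093,0.35],"gripper": -1},
    {"xyz": [-0.045,0.6,0.044],"turn": [-0.022,-0.093,0.35],"gripper": -1},
    {"xyz": [-0.045,0.6,0.044],"turn": [-0.022,-0.093,0.35],"gripper": -1}
  ]
}}

```text
time_s: 19.65
position: [0.5799, -0.063, 0.2348]
tool_rot: [[0.996, 0.089, 0.003], [0.089, -0.996, 0.0], [0.003, -0.0, -1.0]]
ft_force: [0.2, -0.4, -1.0]
grip_width: 0.0211
```

Call:
{"fn": "step_arm", "kwargs": {
  "steps": [
    {"xyz": [-0.26,0.465,0.049],"turn": [0,0,-0.267],"gripper": -1},
    {"xyz": [-0.26,0.465,0.049],"turn": [0,0,-0.267],"gripper": -1},
    {"xyz": [-0.26,0.465,0.049],"turn": [0,0,-0.267],"gripper": -1},
    {"xyz": [-0.26,0.465,0.049],"turn": [0,0,-0.267],"gripper": -1},
    {"xyz": [-0.26,0.465,0.049],"turn": [0,0,-0.267],"gripper": -1},
    {"xyz": [-0.26,0.465,0.049],"turn": [0,0,-0.267],"gripper": -1},
    {"xyz": [-0.26,0.465,0.049],"turn": [0,0,-0.267],"gripper": -1},
    {"xyz": [-0.26,0.465,0.049],"turn": [0,0,-0.267],"gripper": -1},
    {"xyz": [-0.26,0.465,0.049],"turn": [0,0,-0.267],"gripper": -1},
    {"xyz": [-0.26,0.465,0.049],"turn": [0,0,-0.267],"gripper": -1},
    {"xyz": [-0.26,0.465,0.049],"turn": [0,0,-0.267],"gripper": -1},
    {"xyz": [-0.26,0.465,0.049],"turn": [0,0,-0.267],"gripper": -1},
    {"xyz": [-0.26,0.465,0.049],"turn": [0,0,-0.267],"gripper": -1},
    {"xyz": [-0.26,0.465,0.049],"turn": [0,0,-0.267],"gripper": -1},
    {"xyz": [-0.26,0.465,0.049],"turn": [0,0,-0.267],"gripper": -1},
    {"xyz": [-0.26,0.465,0.049],"turn": [0,0,-0.267],"gripper": -1},
    {"xyz": [-0.26,0.465,0.049],"turn": [0,0,-0.267],"gripper": -1},
    {"xyz": [-0.26,0.465,0.049],"turn": [0,0,-0.267],"gripper": -1},
    {"xyz": [0,0,0],"turn": [0,0,0],"gripper": -1},
    {"xyz": [0,0,0],"turn": [0,0,0],"gripper": -1}
  ]
}}

```text
time_s: 21.32
position: [0.4898, -0.4328, 0.1986]
tool_rot: [[0.89, 0.456, 0.002], [0.456, -0.89, 0.001], [0.002, 0.0, -1.0]]
ft_force: [-0.4, -0.4, -1.7]
grip_width: 0.021
```

```bash
python3 - <<'E'
from h import *
st()
p=env.observe()['position']
plan(np.r_[p[:2],.1215],Rt(27),6)
E
```

```text
t 21.32 p [ 0.4898 -0.4328  0.1986] w 0.021 F [-0.4 -0.4 -1.7] M [ 0.11 -0.04 -0.02] q [-51.9  34.4  61.1   0.1  84.4 -79. ]
[[0.89, 0.456, 0.002], [0.456, -0.89, 0.001], [0.002, 0.0, -1.0]]
rows 6 xyz [-0.0, -0.0, 0.321] turn [0.001, -0.005, 0.004]
  via [ 0.49  -0.433  0.173]
  via [ 0.49  -0.433  0.16 ]
  via [ 0.49  -0.433  0.147]
```

Call:
{"fn": "step_arm", "kwargs": {
  "steps": [
    {"xyz": [0,0,0.4],"turn": [0,0,0],"gripper": -1},
    {"xyz": [0,0,0.5],"turn": [0,0,0],"gripper": -1},
    {"xyz": [0,0,0.5],"turn": [0,0,0],"gripper": -1},
    {"xyz": [0,0,0.35],"turn": [0,0,0],"gripper": -1},
    {"xyz": [0,0,0.15],"turn": [0,0,0],"gripper": -1},
    {"xyz": [0,0,0.07],"turn": [0,0,0],"gripper": -1},
    {"xyz": [0,0,0],"turn": [0,0,0],"gripper": -1},
    {"xyz": [0,0,0],"turn": [0,0,0],"gripper": -1}
  ]
}}

```text
time_s: 21.98
position: [0.4907, -0.4322, 0.1215]
tool_rot: [[0.889, 0.457, 0.003], [0.457, -0.889, -0.001], [0.002, 0.002, -1.0]]
ft_force: [0.6, 0.2, -1.1]
grip_width: 0.0212
```

Call:
{"fn": "step_arm", "kwargs": {
  "steps": [
    {"xyz": [0,0,0.05],"turn": [0,0,0],"gripper": -1},
    {"xyz": [0,0,0.04],"turn": [0,0,0],"gripper": -1},
    {"xyz": [0,0,0],"turn": [0,0,0],"gripper": -1}
  ]
}}

```text
time_s: 22.23
position: [0.4906, -0.4325, 0.1176]
tool_rot: [[0.889, 0.457, 0.003], [0.457, -0.889, -0.001], [0.002, 0.002, -1.0]]
ft_force: [-0.2, 0.2, 2.3]
grip_width: 0.0207
```

Call:
{"fn": "step_arm", "kwargs": {
  "steps": [
    {"xyz": [0,0,0],"turn": [0,0,0],"gripper": -0.3},
    {"xyz": [0,0,0],"turn": [0,0,0],"gripper": 0.2},
    {"xyz": [0,0,0],"turn": [0,0,0],"gripper": 1},
    {"xyz": [0,0,0],"turn": [0,0,0],"gripper": 1},
    {"xyz": [0,0,0],"turn": [0,0,0],"gripper": 1},
    {"xyz": [0,0,0],"turn": [0,0,0],"gripper": 1},
    {"xyz": [0,0,0],"turn": [0,0,0],"gripper": 1},
    {"xyz": [0,0,-0.3],"turn": [0,0,0],"gripper": 1},
    {"xyz": [0,0,-0.6],"turn": [0,0,0],"gripper": 1},
    {"xyz": [0,0,-0.8],"turn": [0,0,0],"gripper": 1},
    {"xyz": [0,0,-0.8],"turn": [0,0,0],"gripper": 1},
    {"xyz": [0,0,-0.8],"turn": [0,0,0],"gripper": 1},
    {"xyz": [0,0,-0.5],"turn": [0,0,0],"gripper": 1},
    {"xyz": [0,0,0],"turn": [0,0,0],"gripper": 1}
  ]
}}

```text
time_s: 23.4
position: [0.4908, -0.4331, 0.2742]
tool_rot: [[0.889, 0.457, 0.007], [0.457, -0.889, -0.006], [0.004, 0.009, -1.0]]
ft_force: [0.3, 0.6, -0.4]
grip_width: 0.0851
```

```bash
python3 - <<'E'
from h import *
st()
im,d,i=grab('scene');cv2.imwrite('pics/c7.png',im[:,:,::-1])
h=cv2.cvtColor(im,cv2.COLOR_RGB2HSV);H,S,V=[h[...,k].astype(int) for k in range(3)]
P,uv=cloud(d,i,(H>20)&(H<34)&(S>130)&(V>100));g=np.hypot(P[:,0]-.518,P[:,1]-.27)<.09
print('yellow in bowl',g.sum(),'z',P[g][:,2].min(),P[g][:,2].max(),'elsewhere',(~g).sum())
v,u=np.nonzero(d>0);P=atdepth(i,np.c_[u,v],d[v,u]);t=P[(P[:,2]>.05)&(P[:,2]<.064)&(np.hypot(P[:,0]-.518,P[:,1]-.27)<.1)]
print(cv2.minEnclosingCircle(t[:,:2].astype(np.float32)),t[:,2].std())
b=(V<60);b[:160]=0;b[230:]=0;b[:,:120]=0;b[:,185:]=0
P,_=cloud(d,i,b);t=P[P[:,2]>.135];print('handle top',t.mean(0),t[:,2].max(),'low',P[P[:,2]<.08].mean(0))
E
```

```text
t 23.4 p [ 0.4908 -0.4331  0.2742] w 0.0851 F [ 0.3  0.6 -0.4] M [-0.03 -0.02 -0.03] q [-51.8  31.9  53.4   0.1  94.2 -79. ]
[[0.889, 0.457, 0.007], [0.457, -0.889, -0.006], [0.004, 0.009, -1.0]]
yellow in bowl 627 z 0.004824417447309215 0.034396213264110576 elsewhere 2
((0.5180299878120422, 0.2686951458454132), 0.07941032946109772) 0.002436589335950073
handle top [ 0.49734472 -0.42731245  0.14412538] 0.15101281198717886 low [ 0.49921523 -0.42660151  0.0634375 ]
```

View pics/c7.png

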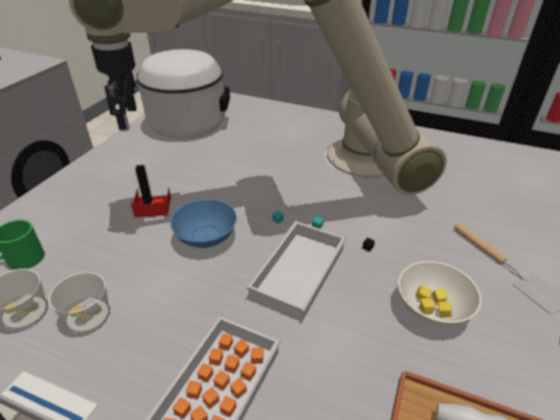

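The final view shows four cubes in the white bowl at (435,300), the pan empty, the scoop standing upright at (152,195) and the gripper clear of it.

```bash
python3 -c "
from rig import order
print(order.close_job())"
```

```text
the job is handed in; nothing more can be done
None
```

All four yellow radish cubes are in the white bowl. I picked them up in one scoop and tipped them in, then set the scoop down upright where it started and let go. The job was handed in at about 23.5 s of the 64 s allowed.

- **Cubes:** the last picture shows all four in the white bowl, and the pan is empty. The fingers only ever held the scoop handle.
- **Bowl:** it is upright and within about 2 mm of where it first stood.
- **Scoop:** the handle is vertical and its top is at 0.15 m, as it should be. The gripper is open and well clear above it.
- **Forces:** the wrist readings I took stayed under 10 N, including when the lip met the pan's end wall.
- **Disagreements:** the pan's rim measured about 235 mm long against the stated 228 mm. The lip reached the end wall within a few millimetres of where I expected. No check failed.

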